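# Push the filter cover in under the lip of the sanding table and hold it home

### The job

Pick the loose filter cover up by its handle, lay it flat in the open channel at the front of the downdraft sanding table, and push its plain edge in under the lip of the perforated top until you feel the sprung bar hidden there go right back against its stop; do not ram it. Finish still holding the cover pressed home like that, flat in its channel, so that I can turn the catches: the spring pushes it out again if you let go. Leave everything else on the bench and on the sanding table where it is.

Things in the scene. Friction and masses are not known exactly. Their poses are not given: they have to be found in the camera images.
- cover_handle (a point): Centre of the loose filter cover's black bow handle: a straight bar 100 mm long (y), 12 mm thick (x), 16 mm deep, on two posts at its ends, standing across the middle of the plate (posts 76 mm apart inside). The point lies 34 mm above the plate's underside, about over the centre of mass; bar top 42 mm, bar underside 26 mm above the underside. Axes: x to the plain edge, z up.
- cover_edge (a point): The cover is an aluminium plate 150 (x) by 170 (y) by 5 mm, 0.3 to 0.5 kg, flat on the bench. This point: middle of its plain edge (+x), half-way through the plate, 75 mm in +x and 31.5 mm below the handle's centre; this edge goes in first. The opposite edge has an upturned flange, 17 mm high over all, that stays towards the robot. Axes as the handle's.
- sanding_table: Fixed downdraft sanding table: grey steel box 410 (x) by 460 (y) by 120 mm high with a perforated steel top; origin at its underside's centre, x away from the robot. In the front part of its top is a channel 180 mm wide, open above and at the front, a pleated filter showing in it. The cover lies there on steel ledges 106 mm above the bench; decks beside it 120 mm.
- lip_edge (a point): Middle of the lip's front edge, at its underside: the 4 mm perforated sheet runs over the far end of the channel as a lip, 10 mm above the ledges (116 mm above the bench). x points in under the lip, y along it, z up. The channel runs 135 mm from here in -x to the box's front, so a cover laid short of the lip sticks out in front; its sides are at y = +90 and -90 mm.
- spring_bar (a joint): Travel in m of the sprung bar hidden under the lip: 0 free, 0.012 against its hard stop. The plain edge meets it 17 mm in from lip_edge; home is 29 mm in, with the handle's centre then 46 mm in -x of lip_edge and 24 mm above it. It takes 4 N to start it and 10 N to hold it at the stop, besides friction (2 to 7 N under the cover's own weight, more if it is pressed down).
- oak_board: Bystander: light oak board, 90 x 210 x 18 mm, on the perforated top; origin at its underside's centre.
- cork_block: Bystander: cork sanding block, 65 x 110 x 38 mm, on the perforated top; origin at its underside's centre.
- tape_measure: Bystander: tape measure, 75 x 42 x 56 mm, on the bench between the cover and the sanding table; origin at its underside's centre.
- glue_bottle: Bystander: white glue bottle, 60 mm across and 190 mm tall, on the bench; origin at its underside's centre.
- scraper: Bystander: scraper, 220 mm long, lying on the bench in front of the sanding table, towards the robot; origin near its middle.
- mug: Bystander: blue mug, 82 mm across and 95 mm tall, on the bench beyond the cover; origin at its underside's centre.
Mind the look-alikes: they are no part of the job. There is more than one size of the part that bears cover_handle; the job needs the larger.

How it is judged:
By the outcome, as a careful person would: the job done as asked, in the order asked, and still so for the second after the job is handed in, while the arm keeps its last pose, push and grip.
It also fails if it takes over 58 s, if anything falls off the work surface, if the arm or the gripper's body presses on something with over 40 N, if the wrist force passes 120 N, or if a joint passes its speed limit or range.

### The arm

A 6-joint arm with a two-finger parallel gripper is mounted at the origin on the work surface. World frame = base frame: x ahead of the robot, y to its left, z up, the work surface at z = 0. Lengths are in m, angles in rad, forces in N, time in s.
With the tool pointing down it reaches from about 0.375 to 0.925 m from the base axis. Payload 5.7 kg.
Tool frame: the origin (TCP) lies at the very end of the fingers, on their centre line; the grasp point (between the pads) lies tcp_to_grasp behind it (tcp_to_grasp is the distance from the TCP to the grasp point, in m); z points along the fingers, y is the line along which they close (so a half turn about z gives the same grasp; the last joint's range is limited). The gripper opens to 85 mm and grips with 20 to 120 N. Pads are 22 mm wide; open, the fingers measure 114 mm over their backs; the gripper's body (76 mm by 85 mm) begins 54 mm behind the grasp point. The pads swing forward as they close: fully open they stand 13 mm farther back than shut.
Start: joints at [1.132, 0.359, 1.51, -0, 1.272, -0.115], TCP at [0.191, 0.569, 0.231] pointing down, gripper open.
Joint ranges: [-2.97, 2.97], [-1.01, 2.36], [0.21, 2.38], [-0.96, 4.11], [0.2, 2.71], [-2.98, 2.98]. Speed limits (rad/s): [2.39, 2.39, 3.14, 3.14, 3.14, 3.14].

### API

Orientations are given as [roll, pitch, yaw] about the fixed x, y, z axes, in that order (R = Rz(yaw) Ry(pitch) Rx(roll)).
In Python, from rig import read_state, camera, job_done, tcp_to_grasp gives the robot as it stands.
- The arm moves only by the tool move_arm, never from a script. Its argument "steps" is a list of rows, each a list of 7 numbers: the shift along the tool's x, y, z in units of 60 cm (1.0 is 60 cm), then the turn, a rotation vector about the tool's x, y, z in units of 0.5 rad (1.0 is 0.5 rad), then the closure in counts, from 0 (fully open) to 255 (shut). A call has 1 to 8 rows; each row is the pose to reach, as a shift and turn from the pose commanded when the call began, along the tool's axes at that moment; what a row does not reach only later rows make up. A row lasts 1/8 s, in which the tool goes at most 62.5 mm and 10.7 degrees, less where a joint would pass 70% of its speed; a pose out of reach is approached as far as the arm can. A call with a number of a shift or a turn outside -1 to 1 is refused whole. A call with a gripper value outside its range is refused whole. The fingers move at their own pace and stop on an object; the grip force is fixed at half the most. Time passes only in rows, so rows that repeat a pose let the fingers close. It gives the time, the measured TCP pose, the force, the opening and the grip force at its end, in the units of the state.
- read_state(): the state, without advancing time (a new reading comes with each control period).
- camera(name): name is "scene" or "top"; returns a dict with "frame" (400x640x3 uint8, blue, green, red), "intrinsics" (3x3 intrinsics, pixels), "world_to_cam" (4x4, takes a point from world to camera coordinates). Camera axes: x right, y up, looking along -z (the intrinsics and any distortion apply to the point x, -y, -z); pixel columns grow to the right and rows downward; lengths in m; the calibration is good to about 2 mm. A picture is of the moment at which its call begins. There is no depth.
- job_done(): hands the job in; it is judged then, once.
The state is a dict: "time_s": time; "joints": joint angles; "qvel": joint speeds; "joint_efforts": joint torques, N m; "position": TCP position; "orientation": TCP orientation; "wrist_force": force on the tool from outside, world axes, zero at the start; "moment": the same for the moment, N m; "grip_width": opening from 0.0 (shut) to 1.0 (fully open); "grip_force": force on a finger pad.
Only numpy, scipy, OpenCV 4.12 (cv2) and the standard library are available. Lean on these libraries where they do the work, as an engineer would, in place of code of your own. Each camera call takes 0.05 s, during which the arm holds its last target. There are 200 camera calls.

## Working session

There is one attempt and no reset: what is moved stays moved. The work goes in short steps, Python scripts to look and compute and a tool call to move; the robot and the scene stay as the last step left them, time stands still between calls to the robot, and variables do not carry over. Pictures are saved under pics/ and viewed, at most 10 in all, crops included, and the job is handed in when it is done.

Besides the shell and the picture viewer there is one more tool, called after ">>>" as name([rows], argument=value, ...), one row to a line, values as JSON. move_arm: Moves the arm, as the interface text tells. Shifts and turns lie within -1 to 1; 1 stands for 60 cm of shift or 0.5 rad of turn. Its arguments: {"type":"object","properties":{"steps":{"type":"array"}},"required":["steps"]}

```bash
mkdir -p pics; ls; python3 - <<'E'
from rig import *
import cv2
print(tcp_to_grasp, read_state())
for n in("scene","top"):
    c=camera(n); cv2.imwrite(f"pics/{n}0.png",c["frame"]); print(n,c["intrinsics"],c["world_to_cam"],[k for k in c])
E
```

```text
pics
0.0187 {'time_s': 0.0, 'joints': array([ 1.13190086e+00,  3.59503148e-01,  1.51144427e+00,  2.09318474e-05,
        1.27251228e+00, -1.15090915e-01]), 'qvel': array([-0.00010885, -0.00053806, -0.00195206, -0.00058235,  0.00094806,
        0.00013892]), 'joint_efforts': array([ 1.13756243e-03, -5.27648985e+01, -2.78612959e+01,  4.97045085e-05,
        1.35613789e-02, -1.34320544e-05]), 'position': array([0.19060537, 0.56819226, 0.2304502 ]), 'orientation': array([-3.13974025e+00, -2.34270085e-04,  2.81778172e+00]), 'wrist_force': array([-0.8213525 , -0.07400793, -0.15555067]), 'moment': array([ 0.04854493, -0.0071814 , -0.00260093]), 'grip_force': 0.0, 'grip_width': 0.9973270144939531}
scene [[449.09001727   0.         323.84865292]
 [  0.         449.09001727 200.29932359]
 [  0.           0.           1.        ]] [[ 0.71056808  0.70362345 -0.00265574 -0.32409313]
 [-0.45368136  0.46103759  0.76263856  0.18040538]
 [ 0.53783477 -0.54070175  0.64681943 -1.64329029]
 [ 0.          0.          0.          1.        ]] ['frame', 'intrinsics', 'world_to_cam']
top [[500.52362036   0.         325.01152041]
 [  0.         500.52362036 202.38541646]
 [  0.           0.           1.        ]] [[ 2.37138866e-02 -9.99707380e-01  4.77563131e-03 -5.80514814e-02]
 [ 9.83488497e-01  2.41859080e-02  1.79347199e-01 -5.51525638e-01]
 [-1.79410221e-01  4.43759341e-04  9.83774250e-01 -1.20543751e+00]
 [ 0.00000000e+00  0.00000000e+00  0.00000000e+00  1.00000000e+00]] ['frame', 'intrinsics', 'world_to_cam']
```

View pics/scene0.png

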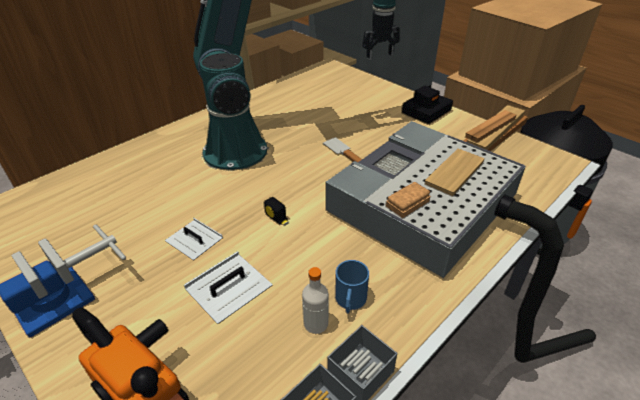

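View pics/top0.png

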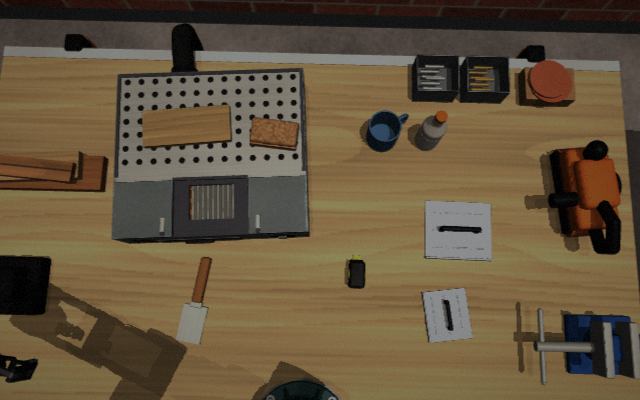

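The scene view shows the large cover at about (228,287), the small look-alike at (194,238) and the sanding table at right. In the top view the large cover is at (458,230), its handle at (460,229), the channel at (211,205), the catches at (162,226) and (257,222). I'll enlarge both areas.

```bash
python3 - <<'E'
import cv2,numpy as np
t=cv2.imread("pics/top0.png")
a=cv2.resize(t[190:270,410:510],None,fx=7,fy=7,interpolation=cv2.INTER_CUBIC)
b=cv2.resize(t[165:250,105:315],None,fx=3.8,fy=3.8,interpolation=cv2.INTER_CUBIC)
a=cv2.convertScaleAbs(a,alpha=1.0);b=cv2.convertScaleAbs(b,alpha=1.6,beta=20)
cv2.imwrite("pics/ca.png",a);cv2.imwrite("pics/cb.png",b)
E
```

```text
(no output)
```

View pics/ca.png

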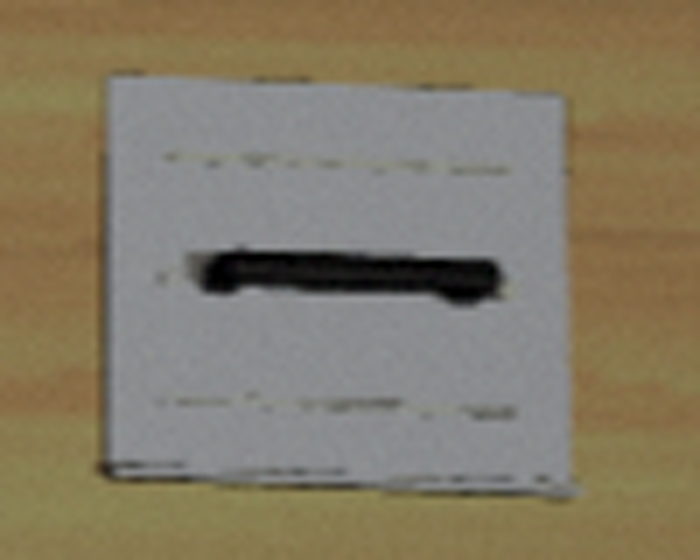

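View pics/cb.png

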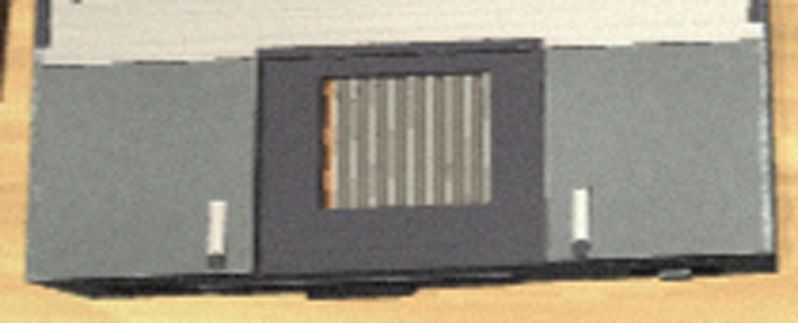

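Crop a: the plate's far edge runs (108,77)–(565,95), the flange edge (105,475)–(575,490), and the handle bar spans x 207–500 at y≈268–275. Crop b: the lip edge runs (258,50)–(543,40), the deck front corners are at (28,282) and (770,255), and the channel sides at x≈258 and 545.

```bash
cat > h.py <<'E'
import numpy as np, cv2
from scipy.optimize import least_squares
from rig import *
def proj(c,P):
    W=c["world_to_cam"]; q=np.atleast_2d(P)@W[:3,:3].T+W[:3,3]
    K=c["intrinsics"]; return np.c_[K[0,2]+K[0,0]*q[:,0]/-q[:,2],K[1,2]-K[1,1]*q[:,1]/-q[:,2]]
def place(p,L):
    L=np.array(L,float);c,s=np.cos(p[2]),np.sin(p[2])
    return np.c_[p[0]+c*L[:,0]-s*L[:,1],p[1]+s*L[:,0]+c*L[:,1],L[:,2]]
def fit(c,L,px,p0):
    r=least_squares(lambda p:(proj(c,place(p,L))-px).ravel(),p0,loss="soft_l1"); return r.x,(proj(c,place(r.x,L))-px).round(1)
E
python3 - <<'E'
from h import *
T=camera("top");S=camera("scene")
A=lambda pts:np.array(pts)/7+[410,190]-.43
B=lambda pts:np.array(pts)/3.8+[105,165]-.37
# cover, local at plate centre
Lc=[(.075,.085,.005),(.075,-.085,.005),(-.075,.085,.017),(-.075,-.085,.017),(0,.05,.042),(0,-.05,.042)]
pc,r=fit(T,Lc,A([(108,77),(565,95),(105,470),(575,487),(205,265),(500,275)]),[.5,-.35,0]); print("cover",pc.round(4),r.tolist())
Lt=[(-.205,.23,.12),(-.205,-.23,.12),(-.07,.09,.12),(-.07,-.09,.12),(-.07,.23,.12),(-.07,-.23,.12)]
pt,r=fit(T,Lt,B([(28,282),(770,255),(258,50),(543,40),(40,65),(762,38)]),[.7,.2,0]); print("table",pt.round(4),r.tolist())
print("scene cover",proj(S,place(pc,Lc)).round(0).tolist()); print("scene table",proj(S,place(pt,Lt)).round(0).tolist())
img=S["frame"].copy()
for P in (place(pc,Lc),place(pt,Lt)):
    for q in proj(S,P): cv2.circle(img,tuple((q*16).round().astype(int).tolist()),24,(0,0,255),1,cv2.LINE_AA,4)
u=cv2.resize(img[110:330,170:530],None,fx=2.2,fy=2.2,interpolation=cv2.INTER_CUBIC);cv2.imwrite("pics/chk.png",u)
lip=place(pt,[(-.07,0,.116)])[0];print("lip",lip)
E
```

```text
cover [ 0.4974 -0.3865 -0.025 ] [[-0.6, -0.9], [-0.6, -0.3], [0.0, 0.4], [0.2, 1.2], [2.1, -0.4], [-0.1, 0.1]]
table [0.6622 0.235  0.0617] [[-0.9, -0.9], [1.1, -1.1], [-0.3, 1.6], [0.3, 1.5], [-1.9, -0.3], [1.4, -0.1]]
scene cover [[274.0, 284.0], [219.0, 322.0], [239.0, 250.0], [185.0, 284.0], [244.0, 265.0], [211.0, 287.0]]
scene table [[412.0, 121.0], [326.0, 182.0], [424.0, 152.0], [392.0, 178.0], [446.0, 134.0], [363.0, 201.0]]
lip [0.59235878 0.23068564 0.116     ]
```

View pics/chk.png

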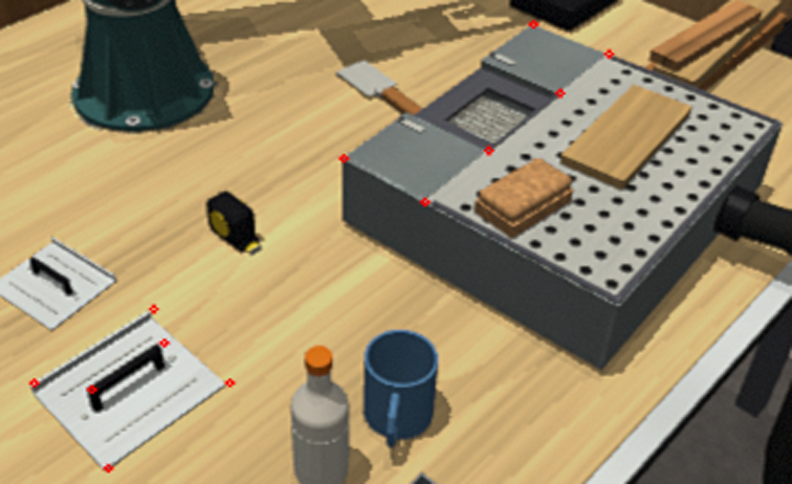

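The overlay in the scene view puts the red dots on the plate corners, the handle ends and the deck and channel corners, so the poses are sound. Next is a helper for row numbers, then the approach.

```bash
cat >> h.py <<'E'
from scipy.spatial.transform import Rotation as Ro
def go(*targets):
    """units for successive targets (x,y,z,yaw), tool down, from the measured pose; each further one assumes the last was reached"""
    s=read_state();p=s["position"];R=Ro.from_euler("xyz",s["orientation"])
    print("t",s["time_s"],"p",p.round(4),"rpy",s["orientation"].round(4),"F",s["wrist_force"].round(1),"M",s["moment"].round(2),"w",round(s["grip_width"],3),"gf",round(s["grip_force"],1))
    for t in targets:
        R2=Ro.from_euler("xyz",[np.pi,0,t[3]])
        print((R.inv().apply(np.array(t[:3])-p)/.6).round(4).tolist(),((R.inv()*R2).as_rotvec()/.5).round(3).tolist()); p=np.array(t[:3]);R=R2
E
python3 -c "
from h import *
go((.45,.40,.25,2.36),(.53,.0,.25,1.9),(.497,-.387,.16,1.546),(.497,-.387,.0155,1.546))
T=camera('top')
# rough bystanders on the bench
from scipy.optimize import fsolve
for n,px,z in(('bottle top',(440,118),.19),('mug top',(384,122),.095),('tape',(357,272),.05),('cork',(274,132),.158)):
    print(n,fsolve(lambda q:proj(T,[q[0],q[1],z])[0]-px,[.6,0]).round(3))
"
```

```text
t 0.2 p [0.1907 0.5684 0.2307] rpy [-3.1404e+00 -2.0000e-04  2.8178e+00] F [-0.1 -0.1 -0.1] M [ 0.05  0.   -0.01] w 1.001 gf 0.0
[-0.499, -0.1287, -0.032] [-0.002, 0.0, 0.916]
[-0.5642, -0.3793, -0.0] [-0.0, -0.0, 0.92]
[-0.5926, -0.2606, 0.15] [-0.0, -0.0, 0.708]
[0.0, -0.0, 0.2408] [0.0, 0.0, 0.0]
bottle top [ 0.731 -0.304]
mug top [ 0.752 -0.187]
tape [ 0.382 -0.127]
cork [0.698 0.079]
```

>>> move_arm([
  [-0.1,-0.026,-0.032,0,0,0.2,0],
  [-0.2,-0.052,-0.032,0,0,0.4,0],
  [-0.3,-0.077,-0.032,0,0,0.6,0],
  [-0.4,-0.103,-0.032,0,0,0.8,0],
  [-0.499,-0.129,-0.032,0,0,0.916,0],
  [-0.499,-0.129,-0.032,0,0,0.916,0],
])

```text
time_s: 1.0
position: [0.454, 0.3975, 0.2503]
orientation: [3.141, 0.002, 2.354]
wrist_force: [-0.9, 0.6, 0.2]
grip_width: 1.002
grip_force: 0.0
```

>>> move_arm([
  [-0.08,-0.055,0,0,0,0.15,0],
  [-0.16,-0.11,0,0,0,0.3,0],
  [-0.24,-0.165,0,0,0,0.45,0],
  [-0.32,-0.22,0,0,0,0.6,0],
  [-0.4,-0.275,0,0,0,0.75,0],
  [-0.48,-0.33,0,0,0,0.92,0],
  [-0.564,-0.379,0,0,0,0.92,0],
  [-0.564,-0.379,0,0,0,0.92,0],
])

```text
time_s: 2.0
position: [0.5309, -0.0024, 0.2506]
orientation: [3.141, 0.001, 1.896]
wrist_force: [-0.4, 0.4, -0.1]
grip_width: 1.002
grip_force: 0.0
```

```bash
python3 -c "
from h import *
go((.497,-.387,.13,1.546),(.497,-.387,.0155,1.546))"
```

```text
t 2.0 p [ 0.5309 -0.0024  0.2506] rpy [3.1412e+00 1.1000e-03 1.8960e+00] F [-0.4  0.4 -0.1] M [ 0.01 -0.01  0.03] w 1.002 gf 0.0
[-0.5892, -0.2583, 0.2015] [0.001, 0.002, 0.7]
[0.0, -0.0, 0.1908] [0.0, 0.0, 0.0]
```

>>> move_arm([
  [-0.09,-0.04,0.02,0,0,0.12,0],
  [-0.18,-0.08,0.04,0,0,0.24,0],
  [-0.27,-0.12,0.07,0,0,0.36,0],
  [-0.36,-0.16,0.1,0,0,0.48,0],
  [-0.45,-0.2,0.13,0,0,0.6,0],
  [-0.53,-0.23,0.17,0,0,0.7,0],
  [-0.589,-0.258,0.2,0,0,0.7,0],
  [-0.589,-0.258,0.2,0,0,0.7,0],
])

```text
time_s: 3.0
position: [0.4975, -0.3843, 0.1287]
orientation: [-3.14, -0.002, 1.548]
wrist_force: [0.2, 0.5, -0.6]
grip_width: 1.004
grip_force: 0.0
```

```bash
python3 -c "
from h import *
go((.497,-.387,.07,1.546),(.497,-.387,.0155,1.546))
a=camera('top')['frame'];b=camera('scene')['frame']
u=np.hstack([cv2.resize(f,None,fx=4,fy=4,interpolation=cv2.INTER_CUBIC) for f in (a[180:280,410:510],b[210:310,175:275])])
cv2.imwrite('pics/near.png',u)"
```

```text
t 3.0 p [ 0.4975 -0.3843  0.1287] rpy [-3.1399e+00 -1.7000e-03  1.5484e+00] F [ 0.2  0.5 -0.6] M [0.03 0.01 0.01] w 1.004 gf 0.0
[-0.0047, -0.0005, 0.0979] [-0.003, -0.003, 0.005]
[0.0, -0.0, 0.0908] [0.0, 0.0, 0.0]
```

View pics/near.png

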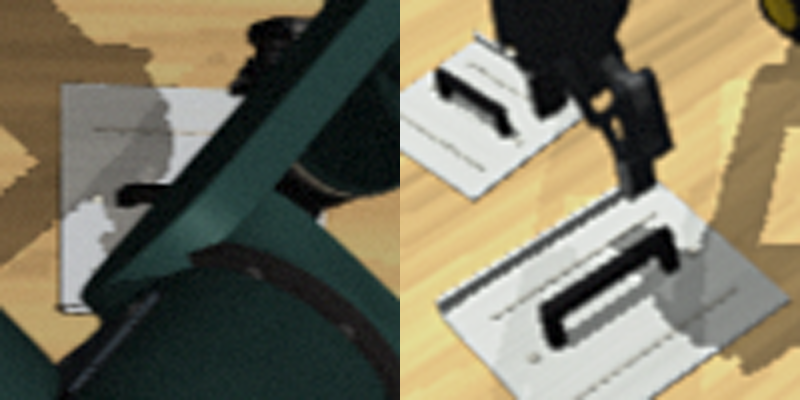

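The arm hides the top view. The scene crop shows the fingers still above and behind the handle (600,285), as expected for z = 0.13. Descending.

>>> move_arm([
  [-0.0047,0,0.05,0,0,0,0],
  [-0.0047,0,0.1,0,0,0,0],
  [-0.0047,0,0.14,0,0,0,0],
  [-0.0047,0,0.17,0,0,0,0],
  [-0.0047,0,0.1885,0,0,0,0],
  [-0.0047,0,0.1885,0,0,0,0],
])

```text
time_s: 3.85
position: [0.4977, -0.3862, 0.0171]
orientation: [-3.141, -0.001, 1.55]
wrist_force: [0.1, -0.2, 0.7]
grip_width: 1.0
grip_force: 0.0
```

```bash
python3 -c "
from h import *
go((.497,-.387,.0155,1.546))
b=camera('scene')['frame']
cv2.imwrite('pics/near2.png',cv2.resize(b[210:330,165:285],None,fx=5,fy=5,interpolation=cv2.INTER_CUBIC))"
```

```text
t 3.85 p [ 0.4977 -0.3862  0.0171] rpy [-3.1409e+00 -6.0000e-04  1.5504e+00] F [ 0.1 -0.2  0.7] M [ 0.04 -0.01  0.02] w 1.0 gf 0.0
[-0.0014, -0.0011, 0.0027] [-0.001, -0.001, 0.009]
```

View pics/near2.png

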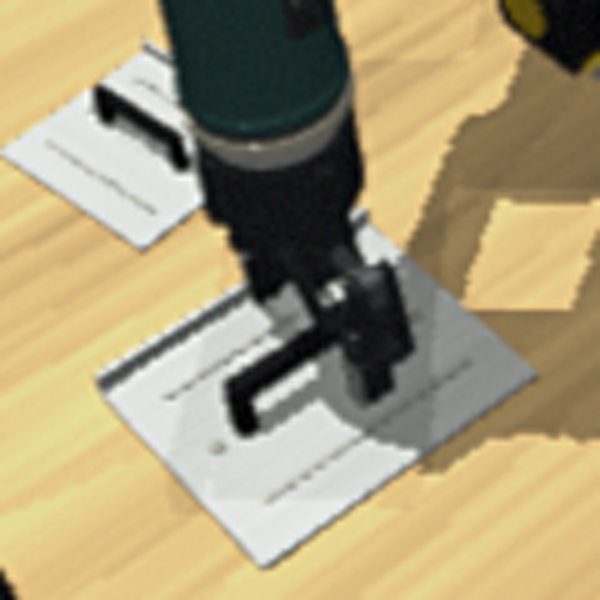

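The open fingers straddle the bar: front finger at (375,390), bar running from (235,400) up to the right. Closing, with a ~1.5 mm lower aim.

>>> move_arm([
  [-0.0014,0,0.002,0,0,0.01,100],
  [-0.0014,0,0.002,0,0,0.01,180],
  [-0.0014,0,0.002,0,0,0.01,255],
  [-0.0014,0,0.002,0,0,0.01,255],
  [-0.0014,0,0.002,0,0,0.01,255],
  [-0.0014,0,0.002,0,0,0.01,255],
  [-0.0014,0,0.002,0,0,0.01,255],
  [-0.0014,0,0.002,0,0,0.01,255],
])

```text
time_s: 4.9
position: [0.4975, -0.3879, 0.0166]
orientation: [-3.141, 0.0, 1.545]
wrist_force: [-2.6, -0.8, 5.5]
grip_width: 0.121
grip_force: 59.6
```

>>> move_arm([
  [0,0,-0.02,0,0,0,255],
  [0,0,-0.06,0,0,0,255],
  [0,0,-0.12,0,0,0,255],
  [0,0,-0.18,0,0,0,255],
  [0,0,-0.25,0,0,0,255],
  [0,0,-0.32,0,0,0,255],
  [0,0,-0.35,0,0,0,255],
  [0,0,-0.35,0,0,0,255],
])

```text
time_s: 5.9
position: [0.4981, -0.3881, 0.227]
orientation: [3.14, 0.001, 1.545]
wrist_force: [-0.5, 0.3, -4.8]
grip_width: 0.128
grip_force: 58.8
```

```bash
python3 -c "
from h import *
go((.52,-.08,.225,1.58),(.51,.2,.225,1.632))"
```

```text
t 5.9 p [ 0.4981 -0.3881  0.227 ] rpy [3.1401e+00 1.4000e-03 1.5448e+00] F [-0.5  0.3 -4.8] M [ 0.02 -0.01 -0.01] w 0.128 gf 58.8
[0.5142, 0.0232, 0.0027] [0.003, 0.003, -0.07]
[0.4668, -0.0124, -0.0] [0.0, 0.0, -0.104]
```

Held (opening ≈ 11 mm, weight 4.8 N). Carrying to just in front of the lip, high.

>>> move_arm([
  [0.04,0.003,0,0,0,-0.01,255],
  [0.11,0.006,0,0,0,-0.02,255],
  [0.19,0.01,0,0,0,-0.03,255],
  [0.27,0.014,0,0,0,-0.04,255],
  [0.35,0.018,0,0,0,-0.05,255],
  [0.42,0.021,0,0,0,-0.06,255],
  [0.48,0.023,0,0,0,-0.07,255],
  [0.514,0.023,0,0,0,-0.07,255],
])

```text
time_s: 6.9
position: [0.5173, -0.0764, 0.224]
orientation: [-3.137, -0.002, 1.582]
wrist_force: [-0.1, -0.3, -2.9]
grip_width: 0.123
grip_force: 58.8
```

```bash
python3 -c "
from h import *
go((.5055,.225,.2,1.632))"
```

```text
t 6.9 p [ 0.5173 -0.0764  0.224 ] rpy [-3.1371e+00 -2.2000e-03  1.5818e+00] F [-0.1 -0.3 -2.9] M [-0.01 -0.   -0.02] w 0.123 gf 58.8
[0.5024, -0.0139, 0.0411] [-0.009, -0.005, -0.1]
```

>>> move_arm([
  [0.06,-0.002,0,0,0,-0.01,255],
  [0.14,-0.004,0,0,0,-0.03,255],
  [0.22,-0.006,0,0,0,-0.045,255],
  [0.3,-0.008,0,0,0,-0.06,255],
  [0.38,-0.01,0,0,0,-0.08,255],
  [0.45,-0.013,0.01,0,0,-0.1,255],
  [0.502,-0.014,0.03,0,0,-0.1,255],
  [0.502,-0.014,0.041,0,0,-0.1,255],
])

```text
time_s: 7.9
position: [0.5055, 0.2235, 0.199]
orientation: [-3.137, 0.0, 1.633]
wrist_force: [0.2, 0.1, -4.5]
grip_width: 0.125
grip_force: 58.8
```

```bash
python3 -c "
from h import *
go((.5055,.225,.2,1.632))
go((.508,.2257,.135,1.632))
a=camera('top');b=camera('scene')
u=np.hstack([cv2.resize(f,(400,400),interpolation=cv2.INTER_CUBIC) for f in (a['frame'][140:260,150:270],b['frame'][90:230,320:460])])
cv2.imwrite('pics/stage.png',cv2.convertScaleAbs(u,alpha=1.4))"
```

```text
t 7.9 p [0.5055 0.2235 0.199 ] rpy [-3.1369e+00  1.0000e-04  1.6333e+00] F [ 0.2  0.1 -4.5] M [-0.04  0.   -0.  ] w 0.125 gf 58.8
[0.0025, 0.0001, -0.0017] [-0.009, 0.0, 0.003]
t 7.9 p [0.5055 0.2235 0.199 ] rpy [-3.1369e+00  1.0000e-04  1.6333e+00] F [ 0.2  0.1 -4.5] M [-0.04  0.   -0.  ] w 0.125 gf 58.8
[0.0034, 0.0049, 0.1066] [-0.009, 0.0, 0.003]
```

View pics/stage.png

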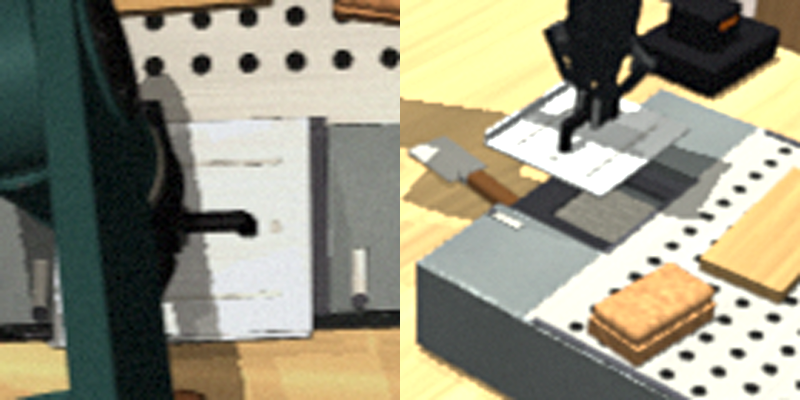

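The cover hangs level over the channel, flange towards the robot. Top half: right corners at (308,118) and (312,335). Scene half: corners at (600,193), (690,127) and flange end (487,140). I'll check the in-hand pose from these.

```bash
python3 - <<'E'
from h import *
T=camera("top");S=camera("scene")
t=np.array([(308,118),(312,335)])/3.333+[150,140]-.35
s=(np.array([(600,193),(690,127),(487,140)])-[400,0])*.35+[320,90]-.3
Lt=np.array([(.075,-.085,.005),(-.075,-.085,.017)]);Ls=np.array([(.075,-.085,.005),(.075,.085,.005),(-.075,-.085,.017)])
def f(p,w=1):
    up=[0,0,p[3]]
    return np.r_[(proj(T,place(p,Lt)+up)-t).ravel(),(proj(S,place(p,Ls)+up)-s).ravel()]
r=least_squares(f,[.5055,.2235,.062,.182]);print(r.x.round(4),r.fun.round(1)); print(f([.5055,.2235,.0625,.1824]).round(1))
E
```

```text
[0.504  0.222  0.0891 0.1769] [ 0.1  0.3  0.5  0.6  1.6  1.4  0.3 -0.  -0.5 -1.5]
[ 0.  -0.  -1.4  0.8  1.4 -0.2  1.5 -1.   0.1 -3.6]
```

>>> move_arm([
  [0.0035,0.007,0.03,-0.009,0,0,255],
  [0.0035,0.007,0.06,-0.009,0,0,255],
  [0.0035,0.007,0.09,-0.009,0,0,255],
  [0.0035,0.007,0.112,-0.009,0,0,255],
  [0.0035,0.007,0.112,-0.009,0,0,255],
])

```text
time_s: 8.72
position: [0.5118, 0.2228, 0.1336]
orientation: [3.139, 0.001, 1.629]
wrist_force: [0.6, 0.5, -4.4]
grip_width: 0.132
grip_force: 58.8
```

```bash
python3 -c "
from h import *
go((.5095,.2256,.1236,1.6325))
a=camera('top');b=camera('scene')
u=np.hstack([cv2.resize(f,(400,400),interpolation=cv2.INTER_CUBIC) for f in (a['frame'][140:260,150:270],b['frame'][110:210,350:450])])
cv2.imwrite('pics/stage2.png',cv2.convertScaleAbs(u,alpha=1.4))"
```

```text
t 8.725 p [0.5118 0.2228 0.1336] rpy [3.1391e+00 6.0000e-04 1.6288e+00] F [ 0.6  0.5 -4.4] M [-0.    0.01  0.01] w 0.132 gf 58.8
[0.0048, -0.0036, 0.0167] [0.005, 0.001, -0.007]
```

View pics/stage2.png

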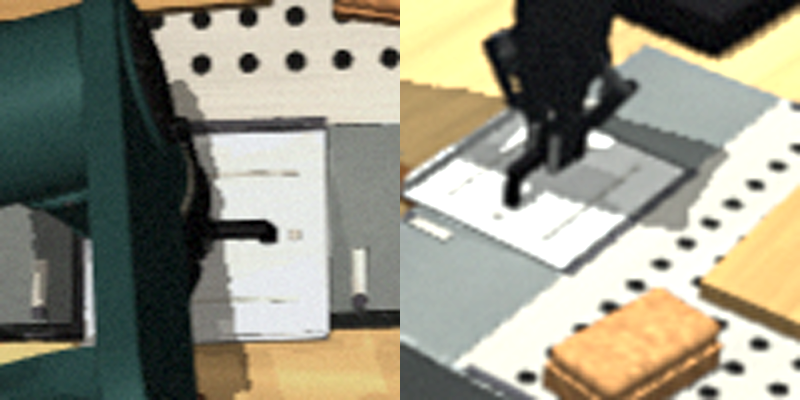

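The plate lies just above the channel. Its right edge is at x≈327 against the wall at 329, its left edge at ≈95 against ≈83, and its front edge ~5 mm short of the lip. So I shift about 3 mm in +y, then lower.

>>> move_arm([
  [0.0055,-0.002,0,0.005,0,-0.007,255],
  [0.0055,-0.002,0.004,0.005,0,-0.007,255],
  [0.0055,-0.002,0.008,0.005,0,-0.007,255],
  [0.0055,-0.002,0.011,0.005,0,-0.007,255],
  [0.0055,-0.002,0.014,0.005,0,-0.007,255],
  [0.0055,-0.002,0.0165,0.005,0,-0.007,255],
  [0.0055,-0.002,0.0165,0.005,0,-0.007,255],
])

```text
time_s: 9.7
position: [0.511, 0.2268, 0.1243]
orientation: [3.14, 0.0, 1.633]
wrist_force: [-0.2, -0.7, -3.0]
grip_width: 0.125
grip_force: 58.8
```

```bash
python3 -c "
from h import *
go((.5095,.2262,.1226,1.6325))"
```

```text
t 9.7 p [0.511  0.2268 0.1243] rpy [3.1399e+00 2.0000e-04 1.6333e+00] F [-0.2 -0.7 -3. ] M [-0.04  0.    0.02] w 0.125 gf 58.8
[-0.0008, -0.0025, 0.0028] [0.003, 0.0, 0.002]
```

>>> move_arm([
  [-0.0005,0,0.001,0.003,0,0,255],
  [-0.0005,0,0.002,0.003,0,0,255],
  [-0.0005,0,0.003,0.003,0,0,255],
  [-0.0005,0,0.003,0.003,0,0,255],
])

```text
time_s: 10.2
position: [0.5111, 0.2265, 0.1227]
orientation: [3.141, 0.0, 1.633]
wrist_force: [-0.5, 0.3, -5.1]
grip_width: 0.128
grip_force: 58.8
```

```bash
python3 -c "
from h import *
go((.5095,.2262,.1226,1.6325))"
```

```text
t 10.2 p [0.5111 0.2265 0.1227] rpy [3.1412e+00 1.0000e-04 1.6333e+00] F [-0.5  0.3 -5.1] M [ 0.01 -0.01  0.01] w 0.128 gf 58.8
[-0.0004, -0.0027, 0.0001] [0.001, 0.0, 0.002]
```

>>> move_arm([
  [0,0,0.001,0,0,0,255],
  [0,0,0.002,0,0,0,255],
  [0,0,0.002,0,0,0,255],
])

```text
time_s: 10.58
position: [0.5112, 0.2266, 0.1226]
orientation: [3.141, 0.0, 1.633]
wrist_force: [-1.9, -1.7, 6.7]
grip_width: 0.13
grip_force: 60.3
```

>>> move_arm([
  [0,0,0.001,0,0,0,255],
  [0,0,0.0017,0,0,0,255],
  [0,0,0.0017,0,0,0,255],
])

```text
time_s: 10.95
position: [0.5112, 0.2265, 0.1225]
orientation: [3.14, 0.0, 1.633]
wrist_force: [-5.4, -1.7, 15.5]
grip_width: 0.128
grip_force: 61.6
```

```bash
python3 -c "
from h import *
go((.5095,.2262,.1226,1.6325))"
```

```text
t 10.95 p [0.5112 0.2265 0.1225] rpy [3.1401 0.     1.6334] F [-5.4 -1.7 15.5] M [-0.33  0.97  0.01] w 0.128 gf 61.6
[-0.0004, -0.0029, -0.0001] [0.003, 0.0, 0.002]
```

Laid: contact at TCP z = 0.1226, just as predicted. I take off the excess down force, then slide in.

>>> move_arm([
  [0,0,-0.0025,0,0,0,255],
  [0,0,-0.0025,0,0,0,255],
  [0,0.005,-0.0025,0,0,0,255],
  [0,0.01,-0.0025,0,0,0,255],
  [0,0.015,-0.0025,0,0,0,255],
  [0,0.02,-0.0025,0,0,0,255],
  [0,0.02,-0.0025,0,0,0,255],
])

```text
time_s: 11.82
position: [0.5195, 0.2271, 0.1225]
orientation: [-3.136, 0.0, 1.633]
wrist_force: [-13.0, -1.6, 15.8]
grip_width: 0.127
grip_force: 61.6
```

```bash
python3 -c "
from h import *
go((.5464,.2279,.1226,1.6325))"
```

```text
t 11.825 p [0.5195 0.2271 0.1225] rpy [-3.1357e+00  3.0000e-04  1.6332e+00] F [-13.   -1.6  15.8] M [-0.16  1.81 -0.02] w 0.127 gf 61.6
[-0.0015, 0.0448, -0.0004] [-0.012, 0.001, 0.001]
```

The slide meets 13 N with 16 N of down force, mostly friction with the nose pressed down. I ease upward before going on.

>>> move_arm([
  [0,0,-0.0015,0,0,0,255],
  [0,0,-0.0025,0,0,0,255],
  [0,0,-0.0025,0,0,0,255],
])

```text
time_s: 12.2
position: [0.5234, 0.2273, 0.1231]
orientation: [3.141, 0.0, 1.633]
wrist_force: [0.6, 0.1, -3.6]
grip_width: 0.126
grip_force: 58.8
```

```bash
python3 -c "
from h import *
go((.5464,.2279,.1226,1.6325))
a=camera('top');b=camera('scene')
u=np.hstack([cv2.resize(f,(400,400),interpolation=cv2.INTER_CUBIC) for f in (a['frame'][140:260,150:270],b['frame'][120:200,360:440])])
cv2.imwrite('pics/s3.png',cv2.convertScaleAbs(u,alpha=1.4))"
```

```text
t 12.2 p [0.5234 0.2273 0.1231] rpy [3.1410e+00 1.0000e-04 1.6332e+00] F [ 0.6  0.1 -3.6] M [ 0.04 -0.02  0.  ] w 0.126 gf 58.8
[-0.0014, 0.0384, 0.0009] [0.001, 0.0, 0.001]
```

Now it floats 0.5 mm clear with its edge already under the lip (x moved 12 mm freely). On to just before the bar.

>>> move_arm([
  [0,0.004,0.0003,0,0,0,255],
  [0,0.008,0.0003,0,0,0,255],
  [0,0.012,0.0003,0,0,0,255],
  [0,0.014,0.0003,0,0,0,255],
  [0,0.014,0.0003,0,0,0,255],
])

```text
time_s: 12.92
position: [0.5316, 0.2278, 0.1233]
orientation: [3.141, 0.0, 1.633]
wrist_force: [0.3, -0.4, -3.8]
grip_width: 0.124
grip_force: 58.8
```

>>> move_arm([
  [0,0.002,0,0,0,0,255],
  [0,0.004,0,0,0,0,255],
  [0,0.006,0,0,0,0,255],
  [0,0.008,0,0,0,0,255],
  [0,0.008,0,0,0,0,255],
])

```text
time_s: 13.55
position: [0.5352, 0.2281, 0.1231]
orientation: [-3.14, 0.0, 1.633]
wrist_force: [-6.2, 0.1, -0.4]
grip_width: 0.131
grip_force: 59.2
```

```bash
python3 -c "
from h import *
go((.5464,.2279,.1226,1.6325))"
```

```text
t 13.55 p [0.5352 0.2281 0.1231] rpy [-3.1400e+00  2.0000e-04  1.6333e+00] F [-6.2  0.1 -0.4] M [ 0.11  0.76 -0.01] w 0.131 gf 59.2
[-0.0015, 0.0186, 0.0008] [-0.003, 0.0, 0.002]
```

The sprung bar is met at x≈0.534, as predicted (0.5344). Pushing on in small steps.

>>> move_arm([
  [0,0.002,0,0,0,0,255],
  [0,0.004,0,0,0,0,255],
  [0,0.006,0,0,0,0,255],
  [0,0.008,0,0,0,0,255],
  [0,0.01,0,0,0,0,255],
  [0,0.01,0,0,0,0,255],
])

```text
time_s: 14.3
position: [0.5402, 0.2284, 0.123]
orientation: [-3.138, 0.0, 1.633]
wrist_force: [-7.6, 0.1, 1.4]
grip_width: 0.131
grip_force: 59.5
```

>>> move_arm([
  [0,0.002,0,0,0,0,255],
  [0,0.004,0,0,0,0,255],
  [0,0.006,0,0,0,0,255],
  [0,0.008,0,0,0,0,255],
  [0,0.008,0,0,0,0,255],
])

```text
time_s: 14.92
position: [0.5442, 0.2286, 0.123]
orientation: [-3.137, 0.0, 1.633]
wrist_force: [-9.3, 0.1, 2.5]
grip_width: 0.128
grip_force: 59.8
```

```bash
python3 -c "
from h import *
go((.5464,.2279,.1226,1.6325))"
```

```text
t 14.925 p [0.5442 0.2286 0.123 ] rpy [-3.1367e+00  4.0000e-04  1.6333e+00] F [-9.3  0.1  2.5] M [ 0.04  1.36 -0.01] w 0.128 gf 59.8
[-0.0014, 0.0037, 0.0006] [-0.01, 0.001, 0.002]
```

>>> move_arm([
  [0,0.001,0,0,0,0,255],
  [0,0.002,0,0,0,0,255],
  [0,0.003,0,0,0,0,255],
  [0,0.003,0,0,0,0,255],
])

```text
time_s: 15.42
position: [0.5442, 0.2286, 0.1228]
orientation: [-3.134, 0.001, 1.633]
wrist_force: [-13.8, 0.2, 5.5]
grip_width: 0.129
grip_force: 60.2
```

>>> move_arm([
  [0,0.001,0,0,0,0,255],
  [0,0.002,0,0,0,0,255],
  [0,0.002,0,0,0,0,255],
])

```text
time_s: 15.8
position: [0.5442, 0.2286, 0.1228]
orientation: [-3.132, 0.001, 1.633]
wrist_force: [-17.7, 0.4, 8.5]
grip_width: 0.125
grip_force: 60.6
```

>>> move_arm([
  [0,0.001,0,0,0,0,255],
  [0,0.002,0,0,0,0,255],
  [0,0.002,0,0,0,0,255],
])

```text
time_s: 16.18
position: [0.5443, 0.2286, 0.1226]
orientation: [-3.129, 0.001, 1.633]
wrist_force: [-19.9, 0.4, 9.3]
grip_width: 0.127
grip_force: 60.7
```

Force is rising without travel, but x = 0.544 is about 2 mm short of the estimate and the down force is growing, so this may be friction. I ease the down load and see if it advances.

>>> move_arm([
  [0,0,-0.0008,-0.01,0,0,255],
  [0,0,-0.0015,-0.02,0,0,255],
  [0,0,-0.0015,-0.02,0,0,255],
])

```text
time_s: 16.55
position: [0.5445, 0.2285, 0.1227]
orientation: [-3.14, 0.001, 1.633]
wrist_force: [-16.2, 1.9, 3.5]
grip_width: 0.132
grip_force: 60.0
```

```bash
python3 -c "
from h import *
go((.5464,.2279,.1226,1.6325))"
```

```text
t 16.55 p [0.5445 0.2285 0.1227] rpy [-3.1395e+00  1.0000e-03  1.6334e+00] F [-16.2   1.9   3.5] M [ 0.16  2.52 -0.04] w 0.132 gf 60.0
[-0.0012, 0.0032, 0.0001] [-0.004, 0.002, 0.002]
```

>>> move_arm([
  [0,0.001,-0.0002,-0.006,0,0,255],
  [0,0.0025,-0.0005,-0.012,0,0,255],
  [0,0.0025,-0.0005,-0.012,0,0,255],
  [0,0.0025,-0.0005,-0.012,0,0,255],
])

```text
time_s: 17.05
position: [0.5445, 0.2285, 0.1226]
orientation: [3.141, 0.001, 1.633]
wrist_force: [-19.6, 1.2, 4.0]
grip_width: 0.128
grip_force: 60.1
```

```bash
python3 -c "
from h import *
go((.5464,.2279,.1226,1.6325))
a=camera('top');b=camera('scene')
u=np.hstack([cv2.resize(f,(400,400),interpolation=cv2.INTER_CUBIC) for f in (a['frame'][140:260,150:270],b['frame'][110:210,350:450])])
cv2.imwrite('pics/s4.png',cv2.convertScaleAbs(u,alpha=1.4))"
```

```text
t 17.05 p [0.5445 0.2285 0.1226] rpy [3.1406e+00 1.1000e-03 1.6333e+00] F [-19.6   1.2   4. ] M [ 0.2   3.03 -0.02] w 0.128 gf 60.1
[-0.0013, 0.0031, 0.0] [0.002, 0.002, 0.002]
```

View pics/s4.png

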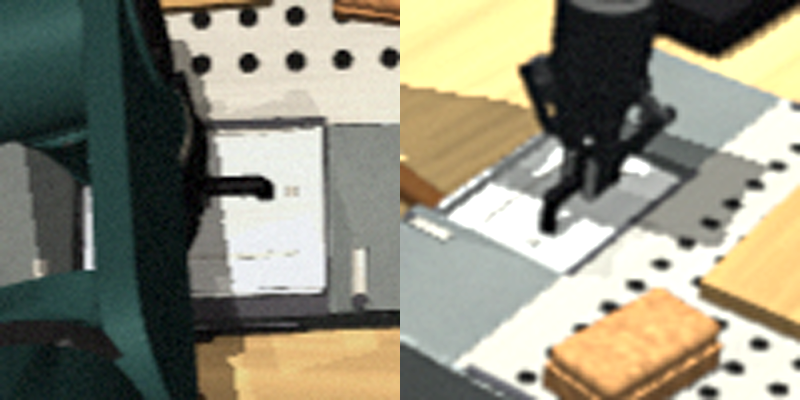

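Cover is in the channel: handle at (240,186), lip edge ≈ (240,128), i.e. about 46 mm, with ~15 mm of ledge showing in front of the flange, both matching home. One last check: take the down load off entirely to rule out friction.

>>> move_arm([
  [0,0,-0.0008,-0.004,0,0,255],
  [0,0,-0.0014,-0.008,0,0,255],
  [0,0,-0.0014,-0.008,0,0,255],
])

```text
time_s: 17.52
position: [0.5446, 0.2285, 0.1229]
orientation: [3.137, 0.001, 1.633]
wrist_force: [-17.3, 1.7, -1.5]
grip_width: 0.136
grip_force: 59.5
```

Hard stop confirmed: 17 N with no travel and almost no down load. I set it back flat with a light down load and hold.

>>> move_arm([
  [0,0,0.0007,0.008,0,0,255],
  [0,0,0.0013,0.014,0,0,255],
  [0,0,0.0013,0.014,0,0,255],
  [0,0,0.0013,0.014,0,0,255],
])

```text
time_s: 18.02
position: [0.5444, 0.2285, 0.1226]
orientation: [-3.139, 0.001, 1.633]
wrist_force: [-20.0, 1.1, 4.6]
grip_width: 0.129
grip_force: 60.1
```

```bash
python3 -c "
from rig import *
print(job_done())"
```

```text
the job is handed in; nothing more can be done
None
```

The larger cover is flat in its channel and still held by its handle, pressed with about 20 N against the sprung bar's hard stop, and I've handed the job in at 18 s. The stop held: pushing up to 20 N gave no more travel, even with almost no down load. I handled nothing else, but I didn't take a final picture of the whole bench.

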